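Roll a belt pulley on its rim into its parking stand

ROBOT

A 7-joint arm with a two-finger parallel gripper is mounted at the origin on the work surface. World frame = base frame: x ahead of the robot, y to its left, z up, the work surface at z = 0. Lengths are in m, angles in rad, forces in N, time in s.
With the tool pointing down it reaches from about 0.425 to 0.875 m from the base axis. Payload 8.4 kg.
Tool frame: the origin (TCP) lies midway between the tips of the shut fingers; the grasp point (between the pads) lies arm.tcp_to_grasp behind it (arm.tcp_to_grasp is the distance from the TCP to the grasp point, in m); z points along the fingers, y is the direction in which the jaws open and shut (so a half turn about z gives the same grasp; the last joint's range is limited). The gripper opens to 85 mm and grips with 20 to 120 N. Pads are 22 mm wide; open, the fingers measure 114 mm over their backs; the gripper's body (76 mm by 85 mm) begins 54 mm behind the grasp point. The pads swing forward as they close: fully open they stand 13 mm farther back than shut.
Start: joints at [-1.25, 0.333, 0.04, 1.465, -0.013, 1.343, -0.059], TCP at [0.265, 0.594, 0.231] pointing down, gripper open.
Joint ranges: [-2.58, 2.58], [-0.38, 2.09], [-1.3, 1.39], [0.25, 2.4], [-1.5, 4.64], [0.08, 2.09], [-2.65, 2.65]. Speed limits (rad/s): [2.22, 2.22, 2.79, 2.79, 3.14, 3.14, 3.14].

INTERFACE

Orientations are given as a 3x3 rotation matrix whose columns are the frame's x, y, z axes.
In Python, from rig import arm, vision, job gives the robot as it stands.
- The arm moves only by the tool send_rows, never from a script. Its argument "plan" is a list of rows, each an object with "offset": the shift along the tool's x, y, z in cm, a list of three; "spin": the turn about the tool's z in degrees; "grip": the gripper command: -1 is fully open, 1 is shut, values between are in proportion. In form: [{"offset": [tx, ty, tz], "spin": spin, "grip": grip}, ...]. A call has 1 to 8 rows; each row shifts and turns the commanded pose from where the row before left it, along the tool's axes as they then stand; what a row does not reach is not made up. A row lasts 1/12 s, in which the tool goes at most 41.7 mm and 7.16 degrees, less where a joint would pass 70% of its speed; a pose out of reach is approached as far as the arm can. A call is refused whole if a number of a shift passes 4.17 or a number of a turn 7.16, either way. A call with a gripper value outside its range is refused whole. The fingers move at their own pace and stop on an object; "force" is the grip in N (left out, the last holds). Time passes only in rows, so rows that do not move let the fingers close. It gives the time, the measured TCP pose, the force and the opening at its end, in the units of the state.
- arm.read_state(): the state, without advancing time (a new reading comes with each control period).
- vision.camera(name): name is "side" or "top"; returns (picture, depth): 480x640x3 uint8, blue, green, red; 480x640 float32, m along the optical axis (not along the pixel's ray), 0 where there is no reading.
- vision.camera_info(name): a dict with "K" (3x3 intrinsics, pixels), "k1" (the pictures are not rectified: a ray, as slopes to the right and down, at radius r is drawn at 1 + k1 r^2 times it, then the intrinsics apply), "position" and "orientation" of the camera in the world. Camera axes: x right, y up, looking along -z (the intrinsics and any distortion apply to the point x, -y, -z); pixel columns grow to the right and rows downward; lengths in m; the calibration is good to about 2 mm. A picture is of the moment at which its call begins. camera_info takes no time and is no camera call.
- job.hand_in(): hands the job in, once; it reports no verdict.
The state is a dict: "t": time; "q": joint angles; "joint_vel": joint speeds; "tau": joint torques, N m; "position": TCP position; "tool_rot": TCP orientation; "contact_force": force on the tool from outside, world axes, zero at the start; "wrist_torque": the same for the moment, N m; "width": opening from 0.0 (shut) to 1.0 (fully open).
Only numpy, scipy, OpenCV 4.12 (cv2) and the standard library are available. Lean on these libraries where they do the work, as an engineer would, in place of code of your own. Each camera call takes 0.05 s, during which the arm holds its last target. There are 200 camera calls.

TASK

Take the belt pulley that stands on its rim on the bench and roll it (do not lift, drag or lay it down) up the ramp into the low parking stand, against the stiff sliding back-stop, pushing the stop back with it until the stop is fully home and the pulley stands down in the gap behind the ramp. To bed the stop, keep the pulley pressed against it at its end with a firm push of 15 to 20 N (never over 25) for a good half second, then let go. Keep the pulley upright and at an easy pace all the way, and leave the jar, the bearing and the spanner where they are.

Things in the scene. Friction and masses are not known exactly. Their poses are not given: they have to be found in the camera images.
- pulley_centre (a point): Centre of the loose bare-metal V-belt pulley: 100 mm diameter, 30 mm wide, 0.45 to 0.7 kg, standing on its rim (centre 50 mm up). Local x: the axle, level; it rolls square to that. Local y, z turn with it; at the start z is up and y points to the stand's side. Pinched lightly (4 to 8 N) on its hub it still turns as it rolls, and slips in the fingers under load; gripped hard, or lifted at all, it skids.
- hub_end (a point): Centre of one flat end of the pulley's hub boss, 20 mm from its centre along local x. The boss is 18 mm in diameter and stands 5 mm proud of each face: 40 mm over its two ends, a place to pinch from above with a finger down either side.
- balance_hole (a point): Small dark drilled spot on the pulley's faces, 36 mm from the axle along local z (this point: mid-width). At the top at the start; it goes round as the pulley rolls.
- stand: Fixed parking stand, a straight channel along its +y, z up. Origin on the bench under the parked pulley's centre. Two cheeks 24 mm high, 6 mm thick, inner faces 38 mm apart, from y = -100 to +120 mm, flared at the mouth to y = -137 mm. A block 72 mm high and 50 mm wide stands behind the stop, its near face somewhere from y = +66.5 to +82.5 mm, 36 mm long.
- mouth (a point): Foot of the ramp between the cheeks, on the bench, at the stand's y = -115 mm. The ramp rises to 6 mm at y = -75 mm, runs level to y = -26 mm, then steps down to the bench: from there to the stop is the gap in which the pulley parks.
- seat (a point): Nominal place of the pulley's centre when parked in the gap, rim on the bench (it may lie up to 19 mm further in +y, where the stop allows): 50 mm above the stand's origin, axes as the stand's.
- stop: Sliding back-stop, a steel plate 34 mm wide, 10 to 66 mm above the bench; origin on the bench under the middle of its face, axes as the stand's. Slides along the stand's y with about 4 N friction, no spring, stays where left. It starts 18 to 40 mm short of home. Home is a hard end, its back on the block: its face then lies 53 to 69 mm beyond the seat in +y, not known closer: feel for it.
- grease_jar: Bystander: jar, 64 mm diameter, 75 mm high, origin at the centre of its underside.
- bearing: Bystander: ball-bearing ring, 62 mm diameter, 18 mm high, lying flat, origin at the centre of its underside.
- spanner: Bystander: spanner 170 mm long lying flat, origin on its underside near the middle.
Things that resemble listed ones, but are neither listed nor needed, are in the scene too. Several things look just like the part that bears pulley_centre: the one meant starts farthest to the robot's right.

How it is judged:
On the way, in this order (a step that is already met when the one before it is completed fails the run):
1. the pulley has rolled about half a turn: its balance hole has come round to the bottom (hole under 30 mm up), the pulley upright (height (world z) of balance_hole below 0.03 m and angle between pulley's own x axis and vertical above 1.4 rad).
2. the pulley is pressed against the back-stop with a steady 11 to 25 N for 0.3 s (contact force between pulley and stop above 11 N and y of stop in the frame of stand above 0.0515 m and horizontal distance between pulley_centre and seat below 0.022 m), for 0.3 s.
At the end, for the whole second after the job is handed in: The pulley stands released and at rest in the gap, its rim down on the bench (centre under 52.5 mm up), upright within 10 degrees and within 22 mm of the seat, and the back-stop stays back (its face at least 51.5 mm beyond the seat) (horizontal distance between pulley_centre and seat below 0.022 m and height (world z) of pulley_centre below 0.0525 m and angle between pulley's own x axis and vertical above 1.4 rad and y of stop in the frame of stand above 0.0515 m and linear speed of pulley below 0.02 m/s and contact force between the fingers and pulley below 0.1 N); the robot touches nothing.
It fails at once if the pulley tips more than 20 degrees (angle between pulley's own x axis and vertical below 1.22 rad).
It fails at once if the pulley is lifted (centre more than 68 mm up) (height (world z) of pulley_centre above 0.068 m).
It fails at once if the pulley runs away (faster than 0.4 m/s) (linear speed of pulley above 0.4 m/s).
It fails at once if the pulley presses on the stop with over 25 N (contact force between pulley and stop above 25 N).
It fails at once if the jar, the bearing or the spanner is moved more than 20 mm (distance of any of grease_jar, bearing, spanner from where it was at the start of the episode above 0.02 m).
It also fails if it takes over 72 s, if anything falls off the work surface, if the arm or the gripper's body presses on something with over 40 N, if the wrist force passes 120 N, or if a joint passes its speed limit or range.

## Working session

There is one attempt and no reset: what is moved stays moved. The work goes in short steps, Python scripts to look and compute and a tool call to move; the robot and the scene stay as the last step left them, time stands still between calls to the robot, and variables do not carry over. Pictures are saved under pics/ and viewed, about 8 in all and at most 12, crops included, and the job is handed in when it is done.

Besides the shell and the picture viewer there is one more tool, called in YAML: its name, and indented under it one key for each argument. send_rows: Moves the arm, as the interface text tells. Its arguments: {"type":"object","properties":{"plan":{"type":"array","items":{"type":"object","properties":{"offset":{"type":"array","items":{"type":"number"}},"spin":{"type":"number"},"grip":{"type":"number"}}}},"force":{"type":"number"}},"required":["plan"]}

```bash
mkdir -p pics; ls; cat > h.py <<'E'
import numpy as np, cv2
from rig import arm, vision, job
def px2w(name, uv, depth):
    i=vision.camera_info(name);K=np.array(i["K"]);k1=i["k1"]
    D=np.array([k1,0,0,0,0.])
    uv=np.atleast_2d(np.array(uv,float))
    n=cv2.undistortPoints(uv.reshape(-1,1,2),K,D).reshape(-1,2)
    d=np.asarray(depth,float).reshape(-1)
    p=np.c_[n[:,0]*d,-n[:,1]*d,-d]
    return p@np.array(i["orientation"]).T+np.array(i["position"])
def plane(name, uv, z):
    i=vision.camera_info(name);o=np.array(i["position"])
    p=px2w(name,uv,np.ones(len(np.atleast_2d(uv))))-o
    return o+p*((z-o[2])/p[:,2])[:,None]
def w2px(name,P):
    i=vision.camera_info(name);K=np.array(i["K"]);R=np.array(i["orientation"])
    c=(np.atleast_2d(P)-np.array(i["position"]))@R
    return cv2.projectPoints((c*[1,-1,-1]).reshape(-1,1,3),np.zeros(3),np.zeros(3),K,np.array([i["k1"],0,0,0,0.]))[0].reshape(-1,2)
E
python3 - <<'E'
from h import *
for n in("side","top"):
    im,d=vision.camera(n);cv2.imwrite(f"pics/{n}0.png",im);np.savez(f"pics/{n}0.npz",im=im,d=d)
    i=vision.camera_info(n);print(n,np.round(i["position"],3),i["K"],i["k1"],np.round(i["orientation"],3).tolist())
s=arm.read_state();print(s, arm.tcp_to_grasp)
E
```

```text
pics
side [ 0.18  -0.611  0.699] [[461.21509961   0.         319.15403692]
 [  0.         461.21509961 241.43581119]
 [  0.           0.           1.        ]] -0.12128395244612307 [[0.803, 0.403, -0.438], [-0.596, 0.534, -0.6], [-0.008, 0.743, 0.669]]
top [ 0.499 -0.025  0.839] [[453.72806161   0.         316.19843962]
 [  0.         453.72806161 242.02085589]
 [  0.           0.           1.        ]] -0.04948052128235785 [[0.023, 0.994, -0.111], [-1.0, 0.022, -0.014], [-0.012, 0.112, 0.994]]
{'t': 0.1, 'q': array([-1.25022866,  0.33389031,  0.03986698,  1.46620458, -0.01339585,
        1.34329156, -0.05848324]), 'joint_vel': array([ 7.27724525e-04, -3.32481448e-05, -7.62479596e-04, -3.66724133e-03,
       -1.24930036e-04, -9.04064404e-04,  3.82533656e-04]), 'tau': array([ 4.30999993e-03, -6.60019612e+01,  1.37081567e+00, -4.06477582e+01,
        1.72776432e-02,  8.89869378e-03, -4.67217671e-05]), 'position': array([0.26475605, 0.59317509, 0.23046711]), 'tool_rot': array([[-9.13186857e-01,  4.07540781e-01, -5.24958971e-04],
       [ 4.07541106e-01,  9.13185736e-01, -1.43494410e-03],
       [-1.05413194e-04, -1.52431445e-03, -9.99998833e-01]]), 'contact_force': array([ 0.25269693, -0.27923928, -0.42714196]), 'wrist_torque': array([ 0.03647276, -0.01115894,  0.02801633]), 'width': 0.9991413702101251} 0.0187
```

View pics/top0.png

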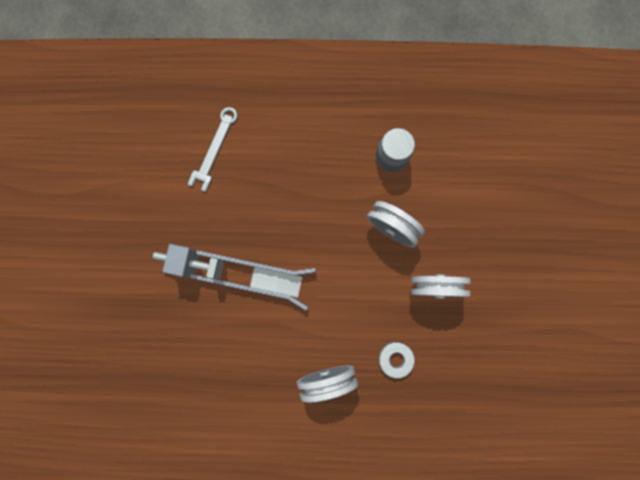

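View pics/side0.png

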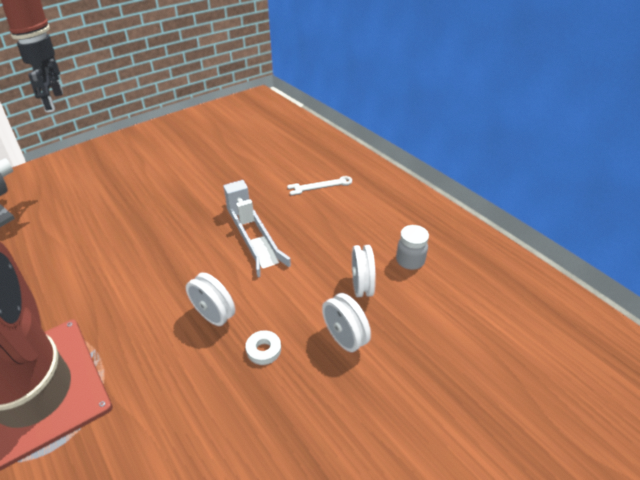

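Pulleys in the top picture: (396,224), (440,287) and (327,384). Image right is world −y, so the one meant is (440,287). Next I measure it and the stand from depth and take the close crop.

```bash
python3 - <<'E'
from h import *
def cloud(n):
    z=np.load(f"pics/{n}0.npz");d=z["d"];v,u=np.mgrid[0:480,0:640]
    m=d>0;P=px2w(n,np.c_[u[m],v[m]],d[m]);return P,np.c_[u[m],v[m]]
T,_=cloud("top");S,_=cloud("side")
print("table z top/side",np.median(T[(abs(T[:,0]-.5)<.3),2]),np.median(S[(abs(S[:,0]-.6)<.2)&(abs(S[:,1])<.2),2]))
def ext(P,c,ang):
    a=np.array([np.cos(ang),np.sin(ang)]);b=np.array([-a[1],a[0]]);q=P[:,:2]-c
    return [np.round(np.percentile(q@w,[0,2,50,98,100]),4) for w in(a,b)]
def rect(P):
    (c,s,a)=cv2.minAreaRect((P[:,:2]*1000).astype(np.float32));return np.round(c,1),np.round(s,1),round(a,1)
for nm,uv,r in(("right",(440,287),.075),("mid",(396,224),.07),("left",(327,384),.07)):
    c=plane("top",[uv],.08)[0]
    print(nm,c)
    for n,P in(("top",T),("side",S)):
        m=(np.hypot(*(P[:,:2]-c[:2]).T)<r)
        for lo,hi in((.015,.2),(.085,.2)):
            Q=P[m&(P[:,2]>lo)&(P[:,2]<hi)]
            if len(Q)>5: 
                x=Q[:,:2]-Q[:,:2].mean(0);w,V=np.linalg.eigh(x.T@x);print(n,lo,len(Q),rect(Q),"pca",np.degrees(np.arctan2(V[1,1],V[0,1])),Q[:,2].max())
# stand
m=lambda P:(P[:,0]>.38)&(P[:,0]<.58)&(P[:,1]>-.03)&(P[:,1]<.32)
for n,P in(("top",T),("side",S)):
    for lo,hi in((.018,.03),(.06,.09),(.003,.012)):
        Q=P[m(P)&(P[:,2]>lo)&(P[:,2]<hi)];print(n,lo,len(Q),rect(Q), np.round(np.median(Q[:,2]),4))
for nm,uv in(("jar",(397,145)),("bearing",(397,360)),("spanner",(213,150))): print(nm,plane("top",[uv],.01))
im=np.load("pics/top0.npz")["im"];im2=np.load("pics/side0.npz")["im"]
a=cv2.resize(im[215:325,140:480],None,fx=2.3,fy=2.3,interpolation=cv2.INTER_CUBIC)
b=cv2.resize(im2[170:370,180:400],None,fx=1.55,fy=1.55,interpolation=cv2.INTER_CUBIC)
o=np.zeros((a.shape[0]+b.shape[0],max(a.shape[1],b.shape[1]),3),np.uint8);o[:a.shape[0],:a.shape[1]]=a;o[a.shape[0]:,:b.shape[1]]=b
cv2.imwrite("pics/crop0.png",o);print(o.shape)
E
```

```text
table z top/side -0.0004973624718644931 0.0013604476513409125
right [ 0.51317433 -0.22198987  0.08      ]
top 0.015 1098 (array([ 516.2, -227.9]), array([98.2, 39.7]), 90.0) pca 88.89674725392557 0.10156567396465754
top 0.085 643 (array([ 515.6, -229.4]), array([31.1, 71.3]), 0.8) pca 87.35245145450929 0.10156567396465754
side 0.015 1788 (array([ 512. , -230.1]), array([97.9, 36.2]), 88.2) pca 95.51820125331129 0.1022087342693796
side 0.085 615 (array([ 514. , -231.3]), array([73.1, 31.9]), 87.7) pca 90.77626795807598 0.1022087342693796
mid [ 0.61770328 -0.14808178  0.08      ]
top 0.015 1427 (array([ 619.4, -149.4]), array([99.3, 36. ]), 55.7) pca 56.867750717085904 0.10275671788288654
top 0.085 662 (array([ 621.6, -150.7]), array([70.4, 31.5]), 57.1) pca 57.2943946616911 0.10275671788288654
side 0.015 1009 (array([ 618.7, -150.2]), array([101.7,  35.2]), 58.7) pca 64.43279400154452 0.1038847664071395
side 0.085 399 (array([ 619.7, -152.8]), array([72.5, 30.8]), 58.7) pca 59.48640959308644 0.1038847664071395
left [ 0.35105831 -0.0369449   0.08      ]
top 0.015 1536 (array([349.7, -3
[... 296 characters left out ...]

side 0.085 494 (array([346.3, -38.3]), array([30.6, 72.2]), 16.0) pca 109.03618400171037 0.10203779379264022
top 0.018 876 (array([526.5, 102.2]), array([219.9,  72.9]), 78.9) 0.0234
top 0.06 766 (array([545.6, 201.3]), array([87. , 49.1]), 81.4) 0.071
top 0.003 867 (array([480.3, 144.7]), array([343.2, 197.9]), 89.8) 0.0051
side 0.018 533 (array([533.4, 115.2]), array([253.3,  74.9]), 76.9) 0.0244
side 0.06 377 (array([542.6, 202.5]), array([91.9, 50.1]), 79.4) 0.0716
side 0.003 1079 (array([480.4, 145.2]), array([198.8, 348.8]), 0.7) 0.0042
jar [[ 0.77953864 -0.16111619  0.01      ]]
bearing [[ 0.38239547 -0.162577    0.01      ]]
spanner [[0.76324025 0.18689415 0.01      ]]
(563, 782, 3)
```

View pics/crop0.png

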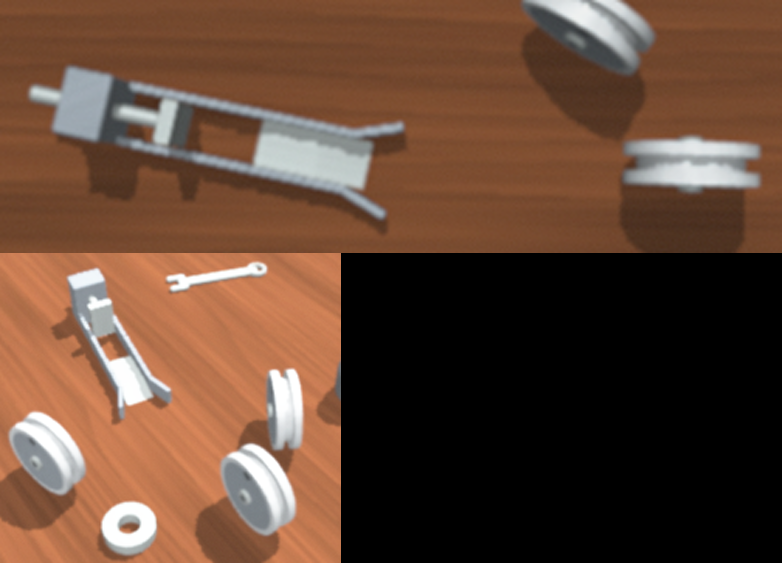

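The crop confirms it: pulley (440,287) stands clear of the mid pulley and the bearing, with its balance hole up. Next I fit the stand pose.

```bash
cat > stand.py <<'E'
from h import *
from scipy.optimize import least_squares
def cl(n):
    z=np.load(f"pics/{n}0.npz");d=z["d"];v,u=np.mgrid[0:480,0:640];m=d>0
    return px2w(n,np.c_[u[m],v[m]],d[m])
for n in("top","side"):
    P=cl(n);P=P[(P[:,0]>.42)&(P[:,0]<.62)&(P[:,1]>-.06)&(P[:,1]<.3)]
    tab=np.median(P[P[:,2]<.004,2]);P[:,2]-=tab
    C=P[(P[:,2]>.019)&(P[:,2]<.03)][:,:2]
    def fr(p,Q): 
        th=p[1];f=np.array([np.cos(th),np.sin(th)]);r=np.array([f[1],-f[0]]) # r=stand x, f=stand y
        o=np.array([p[0],0.1]);return (Q-o)@r,(Q-o)@f
    def res(p):
        x,y=fr(p,C);k=(y>-.08)&(y<.12);return np.where(k,abs(x)-.022,0)
    p=least_squares(res,[.526,np.radians(79)],loss="soft_l1",f_scale=.002).x
    x,y=fr(p,C);print(n,"x at y=.1",p[0],"heading",np.degrees(p[1]),"cheeks y rel",np.percentile(y,[0,1,99,100]),"tab",tab)
    xa,ya=fr(p,P[:,:2]);mid=abs(xa)<.014
    # height profile along the middle
    for lo in np.arange(-.14,.16,.005):
        k=mid&(ya>=lo)&(ya<lo+.005)
        if k.any():print(f"{lo*1000:.0f}:{np.median(P[k,2])*1000:.0f}",end=" ")
    b=mid&(P[:,2]>.06);k=(P[:,2]>.05)
    print("\nhigh y:",np.round(np.sort(ya[b])[[0,5,-6,-1]],4))
    h=np.histogram(ya[b],bins=np.arange(0,.16,.004));print(h[0].tolist())
E
python3 stand.py
```

```text
top x at y=.1 0.5260990036270355 heading 79.01991610394582 cheeks y rel [-0.10770143 -0.10566887  0.11141364  0.11220603] tab -0.00047451817403648677
-140:-0 -135:-0 -130:0 -125:-0 -120:-0 -115:-1 -110:-1 -105:-0 -100:0 -95:0 -90:0 -85:0 -80:2 -75:2 -70:3 -65:3 -60:4 -55:5 -50:6 -45:6 -40:6 -35:6 -30:6 -25:6 -20:6 -15:6 -10:7 -5:7 0:6 5:0 10:0 15:0 20:0 25:-0 30:0 35:-0 40:-0 45:0 50:0 55:0 60:47 65:66 70:66 75:51 80:50 85:49 90:2 95:4 100:2 105:2 110:52 115:72 120:72 125:72 130:72 135:72 140:72 145:71 150:51 155:50 160:50 
high y: [0.0599 0.0603 0.1452 0.1462]
[0, 0, 0, 0, 0, 0, 0, 0, 0, 0, 0, 0, 0, 0, 3, 44, 39, 35, 3, 0, 0, 0, 0, 0, 0, 0, 0, 39, 34, 43, 39, 35, 41, 37, 36, 36, 17, 0, 0]
side x at y=.1 0.5238477754688086 heading 79.12997575352237 cheeks y rel [-0.10842431 -0.10688383  0.13265252  0.1447711 ] tab 0.001064320937733343
-140:-0 -135:-0 -130:-1 -125:-0 -120:-0 -115:-0 -110:-0 -105:-0 -100:0 -95:0 -90:-0 -85:1 -80:1 -75:2 -70:2 -65:3 -60:4 -55:5 -50:5 -45:6 -40:6 -35:6 -30:6 -25:5 -20:6 -15:5 -10:5 -5:6 0:5 5:5 10:1 15:0 20:0 25:1 30:0 35:-0 40:0 45:1 50:0 55:32 60:39 65:64 70:2 75:-1 90:53 95:50 100:50 105:48 110:55 115:71 120:73 125:72 130:73 135:73 140:73 145:72 
high y: [0.0583 0.0597 0.1462 0.1498]
[0, 0, 0, 0, 0, 0, 0, 0, 0, 0, 0, 0, 0, 0, 8, 28, 9, 18, 2, 0, 0, 0, 0, 0, 0, 0, 0, 23, 38, 15, 11, 13, 13, 10, 8, 14, 6, 3, 0]
```

send_rows:
  plan:
    - {"offset": [0,0,0],"spin": 7,"grip": -1}
    - {"offset": [0,0,0],"spin": 7,"grip": -1}
    - {"offset": [0,0,0],"spin": 7,"grip": -1}
    - {"offset": [0,0,0],"spin": 7,"grip": -1}
    - {"offset": [0,0,0],"spin": 7,"grip": -1}
    - {"offset": [0,0,0],"spin": 7,"grip": -1}
    - {"offset": [0,0,0],"spin": 7,"grip": -1}
    - {"offset": [0,0,0],"spin": 7,"grip": -1}

```text
t: 0.77
position: [0.2648, 0.5933, 0.2308]
tool_rot: [[-0.167, 0.986, -0.0], [0.986, 0.167, -0.001], [-0.001, -0.0, -1.0]]
contact_force: [0.3, 0.3, -0.5]
width: 0.998
```

send_rows:
  plan:
    - {"offset": [0,0,0],"spin": 4.8,"grip": -1}
    - {"offset": [0,0,0],"spin": 4.8,"grip": -1}
    - {"offset": [-1,4,0],"spin": 0,"grip": -1}
    - {"offset": [-1,4,0],"spin": 0,"grip": -1}
    - {"offset": [-1,4,0],"spin": 0,"grip": -1}
    - {"offset": [-1,4,0],"spin": 0,"grip": -1}
    - {"offset": [-1,4,0],"spin": 0,"grip": -1}
    - {"offset": [-1,4,0],"spin": 0,"grip": -1}

```text
t: 1.43
position: [0.5068, 0.5342, 0.2309]
tool_rot: [[-0.007, 1.0, -0.0], [1.0, 0.007, -0.0], [-0.0, -0.0, -1.0]]
contact_force: [0.7, 0.6, -0.0]
width: 0.999
```

send_rows:
  plan:
    - {"offset": [-4,0,0],"spin": 0,"grip": -1}
    - {"offset": [-4,0,0],"spin": 0,"grip": -1}
    - {"offset": [-4,0,0],"spin": 0,"grip": -1}
    - {"offset": [-4,0,0],"spin": 0,"grip": -1}
    - {"offset": [-4,0,0],"spin": 0,"grip": -1}
    - {"offset": [-4,0,0],"spin": 0,"grip": -1}
    - {"offset": [-4,0,0],"spin": 0,"grip": -1}
    - {"offset": [-4,0,0],"spin": 0,"grip": -1}

```text
t: 2.1
position: [0.5067, 0.213, 0.231]
tool_rot: [[-0.006, 1.0, -0.0], [1.0, 0.006, 0.0], [0.0, -0.0, -1.0]]
contact_force: [0.9, -0.3, 0.4]
width: 1.001
```

send_rows:
  plan:
    - {"offset": [-4,0,0],"spin": 0,"grip": -1}
    - {"offset": [-4,0,0],"spin": 0,"grip": -1}
    - {"offset": [-4,0,0],"spin": 0,"grip": -1}
    - {"offset": [-4,0,0],"spin": 0,"grip": -1}
    - {"offset": [-4,0,0],"spin": 0,"grip": -1}
    - {"offset": [-4,0,0],"spin": 0,"grip": -1}
    - {"offset": [-4,0,0],"spin": 0,"grip": -1}
    - {"offset": [-4,0,0],"spin": 0,"grip": -1}

```text
t: 2.77
position: [0.5085, -0.1069, 0.2313]
tool_rot: [[-0.006, 1.0, 0.0], [1.0, 0.006, 0.0], [0.0, 0.0, -1.0]]
contact_force: [0.7, 0.3, 1.2]
width: 1.003
```

send_rows:
  plan:
    - {"offset": [-4,0.3,0],"spin": 0,"grip": -1}
    - {"offset": [-4,0.3,0],"spin": 0,"grip": -1}
    - {"offset": [-4,0,0],"spin": 0,"grip": -1}
    - {"offset": [-0.3,0,0],"spin": 0,"grip": -1}
    - {"offset": [0,0,4],"spin": 0,"grip": -1}
    - {"offset": [0,0,4],"spin": 0,"grip": -1}
    - {"offset": [0,0,2],"spin": 0,"grip": -1}
    - {"offset": [0,0,0],"spin": 0,"grip": -1}

```text
t: 3.43
position: [0.5128, -0.2267, 0.1266]
tool_rot: [[-0.006, 1.0, -0.008], [1.0, 0.006, 0.001], [0.002, -0.008, -1.0]]
contact_force: [-1.3, 0.8, -0.4]
width: 1.001
```

```bash
python3 - <<'E'
from h import *
im,d=vision.camera("side");im2,d2=vision.camera("top")
a=cv2.resize(im[200:380,260:440],None,fx=3,fy=3,interpolation=cv2.INTER_CUBIC)[:,:]
b=cv2.resize(im2[220:350,380:500],None,fx=2,fy=2,interpolation=cv2.INTER_CUBIC)
o=np.zeros((540,780,3),np.uint8);o[:,:540]=a;o[:260,540:]=b;cv2.imwrite("pics/c1.png",o);print(arm.read_state()["position"])
E
```

```text
[ 0.51562774 -0.22805054  0.13151832]
```

View pics/c1.png

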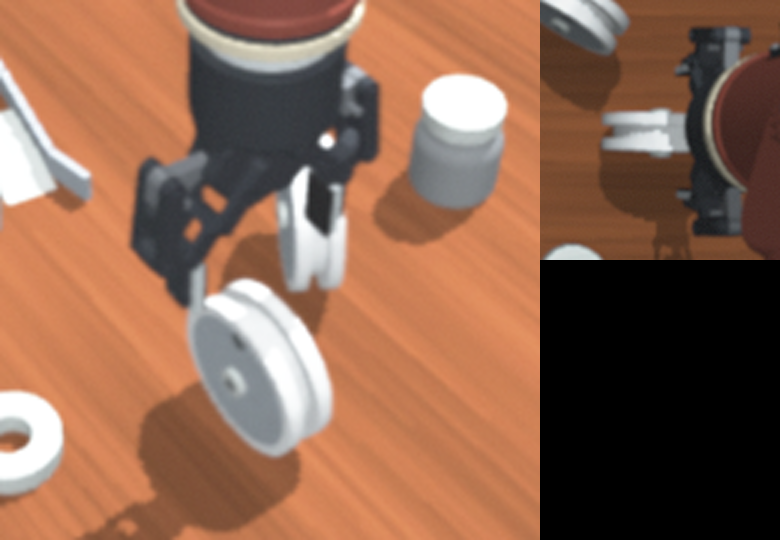

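The crop shows the open fingers straddling the pulley line, hub at side pixel (338,327) and hole at (339,313), just above the hub. Going down.

send_rows:
  plan:
    - {"offset": [-0.1,0,2],"spin": 0,"grip": -1}
    - {"offset": [-0.1,0,2],"spin": 0,"grip": -1}
    - {"offset": [0,0,2],"spin": 0,"grip": -1}
    - {"offset": [0,0,2],"spin": 0,"grip": -1}
    - {"offset": [0,0,1.6],"spin": 0,"grip": -1}
    - {"offset": [0,0,0],"spin": 0,"grip": -0.4}
    - {"offset": [0,0,0],"spin": 0,"grip": -0.1}
    - {"offset": [0,0,0],"spin": 0,"grip": 0}
  force: 20

```text
t: 4.2
position: [0.5173, -0.2305, 0.0375]
tool_rot: [[-0.006, 1.0, 0.003], [1.0, 0.006, -0.001], [-0.001, 0.003, -1.0]]
contact_force: [-0.1, -0.6, -0.7]
width: 0.6
```

send_rows:
  plan:
    - {"offset": [0,0,0],"spin": 0,"grip": 0.02}
    - {"offset": [0,0,0],"spin": 0,"grip": 0.02}
    - {"offset": [0,0,0],"spin": 0,"grip": 0.02}
    - {"offset": [0,0,0],"spin": 0,"grip": 0.02}

```text
t: 4.53
position: [0.5162, -0.2301, 0.0359]
tool_rot: [[-0.006, 1.0, 0.001], [1.0, 0.006, -0.0], [-0.0, 0.001, -1.0]]
contact_force: [0.3, -0.2, -0.4]
width: 0.491
```

send_rows:
  plan:
    - {"offset": [0,0,0],"spin": 0,"grip": 0.05}
    - {"offset": [0,0,0],"spin": 0,"grip": 0.05}
    - {"offset": [0,0,0],"spin": 0,"grip": 0.05}
    - {"offset": [0,0,0],"spin": 0,"grip": 0.05}

```text
t: 4.87
position: [0.5157, -0.23, 0.0353]
tool_rot: [[-0.006, 1.0, -0.0], [1.0, 0.006, 0.0], [0.0, -0.0, -1.0]]
contact_force: [-2.6, 0.2, 2.2]
width: 0.473
```

send_rows:
  plan:
    - {"offset": [0,0,0],"spin": 0,"grip": 0.08}
    - {"offset": [0,0,0],"spin": 0,"grip": 0.08}
    - {"offset": [0,0,0],"spin": 0,"grip": 0.08}
    - {"offset": [0,0,0],"spin": 0,"grip": 0.08}

```text
t: 5.2
position: [0.5157, -0.2301, 0.0354]
tool_rot: [[-0.006, 1.0, -0.0], [1.0, 0.006, 0.0], [0.0, -0.0, -1.0]]
contact_force: [-2.8, -0.2, 4.6]
width: 0.468
```

send_rows:
  plan:
    - {"offset": [0.3,0,0],"spin": -2,"grip": 0.1}
    - {"offset": [0.4,0,0],"spin": -2,"grip": 0.1}
    - {"offset": [0.5,0,0],"spin": -3,"grip": 0.1}
    - {"offset": [0.5,0,0],"spin": -3,"grip": 0.1}
    - {"offset": [0.5,0,0],"spin": -3,"grip": 0.1}
    - {"offset": [0.5,0,0],"spin": 0,"grip": 0.1}
    - {"offset": [0.5,0,0],"spin": 0,"grip": 0.1}
    - {"offset": [0.5,0,0],"spin": 0,"grip": 0.1}

```text
t: 5.87
position: [0.5106, -0.1933, 0.0354]
tool_rot: [[-0.229, 0.973, 0.001], [0.973, 0.229, -0.0], [-0.001, 0.001, -1.0]]
contact_force: [0.5, -3.7, -0.8]
width: 0.464
```

```bash
python3 - <<'E'
from h import *
im,d=vision.camera("side")
a=cv2.resize(im[200:380,250:430],None,fx=3,fy=3,interpolation=cv2.INTER_CUBIC)
s=arm.read_state();print(s["position"],s["contact_force"],s["width"])
P=np.array(s["position"]);print(w2px("side",[[P[0],P[1],.05]]))
cv2.imwrite("pics/c2.png",a)
E
```

```text
[ 0.5103404  -0.19221287  0.03535225] [-0.34372016 -2.49192694  3.0349053 ] 0.46408809986527355
[[330.84048072 310.96553502]]
```

View pics/c2.png

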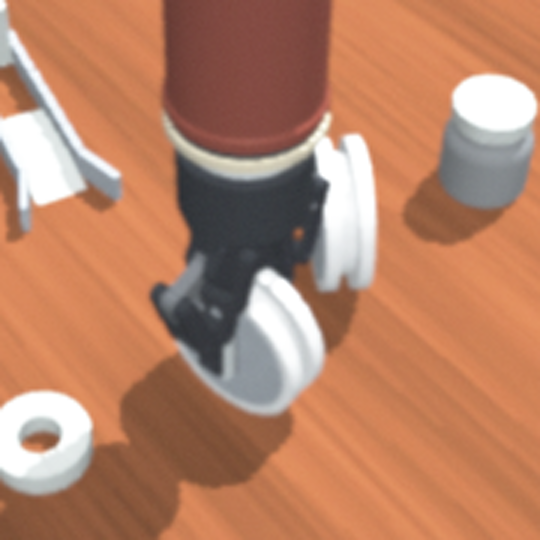

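send_rows:
  plan:
    - {"offset": [0,0,0],"spin": 0,"grip": 0.06}
    - {"offset": [0,0,0],"spin": 0,"grip": 0.06}
    - {"offset": [0.3,0,0],"spin": 0,"grip": 0.06}
    - {"offset": [0.3,0,0],"spin": 0,"grip": 0.06}
    - {"offset": [0.4,0,0],"spin": 0,"grip": 0.06}
    - {"offset": [0.4,0,0],"spin": 0,"grip": 0.06}

```text
t: 6.42
position: [0.507, -0.1794, 0.0353]
tool_rot: [[-0.231, 0.973, -0.0], [0.973, 0.231, 0.0], [0.0, -0.0, -1.0]]
contact_force: [0.4, -0.5, -0.1]
width: 0.47
```

```bash
python3 - <<'E'
from h import *
im,d=vision.camera("side")
a=cv2.resize(im[240:350,270:380],None,fx=5,fy=5,interpolation=cv2.INTER_CUBIC)
s=arm.read_state();print(s["position"],s["contact_force"],s["width"])
# rim from depth: pulley points, centre along heading
v,u=np.mgrid[0:480,0:640];m=(d>0);P=px2w("side",np.c_[u[m],v[m]],d[m])
R=np.array(s["tool_rot"]);q=(P-np.array(s["position"]))@R
k=(abs(q[:,1])<.022)&(P[:,2]>.008)&(P[:,2]<.1)&(abs(q[:,0])<.09);print(np.percentile(q[k,0],[0,1,50,99,100]),np.percentile(q[k,1],[1,50,99]))
cv2.imwrite("pics/c3.png",a)
E
```

```text
[ 0.50687762 -0.17850382  0.0351569 ] [-0.07429077  0.8421024  -0.41616624] 0.4719273517721929
[-0.05785539 -0.05654833 -0.03206682  0.02364462  0.03362694] [-0.02018355 -0.01459236  0.01452357]
```

View pics/c3.png

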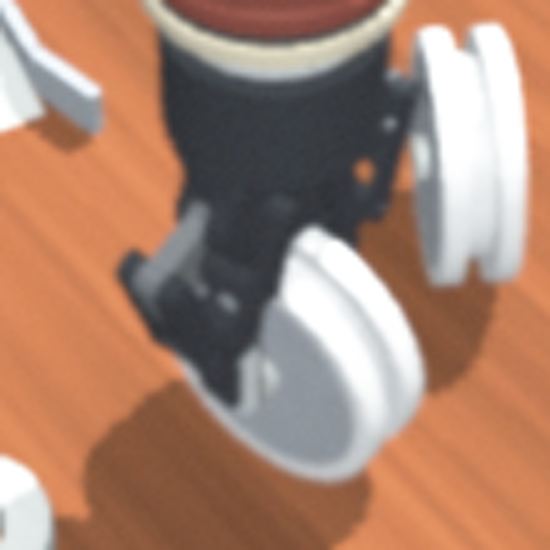

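send_rows:
  plan:
    - {"offset": [0,0,0],"spin": 0,"grip": 0}
    - {"offset": [-0.4,0,0],"spin": 0,"grip": 0}
    - {"offset": [-0.4,0,0],"spin": 0,"grip": 0}
    - {"offset": [0,0,0],"spin": 0,"grip": 0.07}
    - {"offset": [0,0,0],"spin": 0,"grip": 0.07}
    - {"offset": [0,0,0],"spin": 0,"grip": 0.07}
    - {"offset": [0.2,0,0],"spin": 0,"grip": 0.07}
    - {"offset": [0.4,0,0],"spin": 0,"grip": 0.07}

```text
t: 7.13
position: [0.5079, -0.1824, 0.0357]
tool_rot: [[-0.23, 0.973, 0.001], [0.973, 0.23, -0.001], [-0.001, 0.001, -1.0]]
contact_force: [0.2, -1.3, 4.3]
width: 0.465
```

send_rows:
  plan:
    - {"offset": [0.4,0,0],"spin": 0,"grip": 0.07}
    - {"offset": [0.4,0,0],"spin": 0,"grip": 0.07}

```text
t: 7.3
position: [0.5059, -0.1735, 0.0355]
tool_rot: [[-0.231, 0.973, 0.0], [0.973, 0.231, 0.0], [-0.0, 0.0, -1.0]]
contact_force: [1.0, -0.6, 4.6]
width: 0.467
```

send_rows:
  plan:
    - {"offset": [0.4,0,0],"spin": 0,"grip": 0.07}
    - {"offset": [0.4,0,0],"spin": 0,"grip": 0.07}

```text
t: 7.47
position: [0.504, -0.1656, 0.0355]
tool_rot: [[-0.231, 0.973, 0.0], [0.973, 0.231, 0.0], [-0.0, 0.0, -1.0]]
contact_force: [1.8, -0.7, 4.1]
width: 0.465
```

```bash
cat > look.py <<'E'
from h import *
def look(name=None,box=None,f=5):
    im,d=vision.camera("side");s=arm.read_state()
    v,u=np.mgrid[0:480,0:640];m=(d>0);P=px2w("side",np.c_[u[m],v[m]],d[m])
    R=np.array(s["tool_rot"]);p=np.array(s["position"]);q=(P-p)@R
    k=(abs(q[:,1])<.022)&(P[:,2]>.03)&(P[:,2]<.07)&(abs(q[:,0])<.09)
    f2=np.array([.1896,.9819]);r2=np.array([.9819,-.1896]);e=p[:2]-[.5308,.130]
    print("t",s["t"],"tcp",np.round(p,4),"F",np.round(s["contact_force"],1),"w",round(float(s["width"]),3))
    print("stand y,x mm",np.round([e@f2*1000,e@r2*1000],1),"phi",round(np.degrees(np.arctan2(R[1,0],R[0,0]))-79.07,1),"rear rel",np.round(np.percentile(q[k,0],[0,2])*1000,1))
    if name:
        x,y,w,h=box;cv2.imwrite(name,cv2.resize(im[y:y+h,x:x+w],None,fx=f,fy=f,interpolation=cv2.INTER_CUBIC))
E
python3 -c "
from look import *
look()"
```

```text
t 7.5167 tcp [ 0.5039 -0.1648  0.0354] F [-0.5 -0.2  5.5] w 0.465
stand y,x mm [-294.5   29.4] phi 24.3 rear rel [-38.2 -37.5]
```

```bash
python3 -c "
from look import *
look('pics/c4.png',(250,220,130,110))"
```

```text
t 7.5667 tcp [ 0.5039 -0.1651  0.0354] F [-0.  -0.4  3.6] w 0.465
stand y,x mm [-294.8   29.6] phi 24.3 rear rel [-36.9 -36.1]
```

View pics/c4.png

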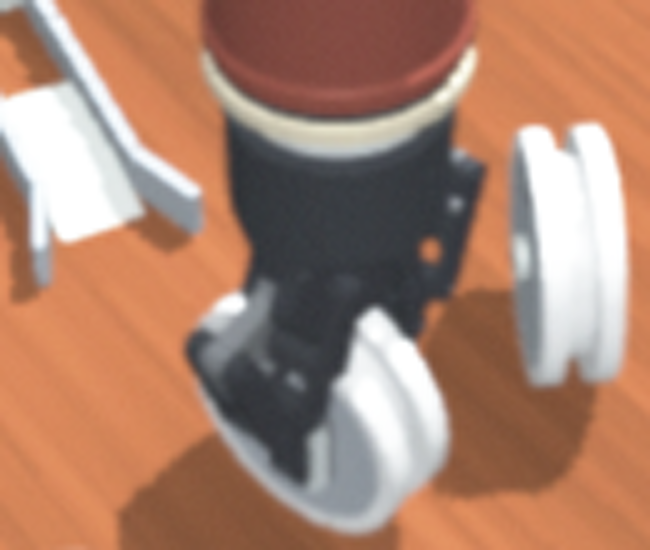

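The pulley now sits about 12 mm ahead of the tool, so it rolled freely while the fingers were open. I open, check it is at rest, and recentre.

send_rows:
  plan:
    - {"offset": [0,0,0],"spin": 0,"grip": 0.02}
    - {"offset": [0.4,0,0],"spin": 0,"grip": 0}
    - {"offset": [0.4,0,0],"spin": 0,"grip": 0}
    - {"offset": [0.2,0,0],"spin": 0,"grip": 0}
    - {"offset": [0,0,0],"spin": 0,"grip": 0}

```text
t: 7.98
position: [0.5012, -0.1556, 0.0351]
tool_rot: [[-0.232, 0.973, -0.001], [0.973, 0.232, 0.0], [0.001, -0.001, -1.0]]
contact_force: [-0.1, 0.1, 0.1]
width: 0.503
```

```bash
python3 -c "
from look import *
look();look();look()"
```

```text
t 8.0333 tcp [ 0.5014 -0.156   0.0351] F [-1.4 -0.4 -0.1] w 0.498
stand y,x mm [-286.4   25.3] phi 24.3 rear rel [-47.  -46.1]
t 8.0833 tcp [ 0.5014 -0.1563  0.0352] F [ 0.2 -0.1 -1. ] w 0.498
stand y,x mm [-286.7   25.5] phi 24.3 rear rel [-46.9 -46.1]
t 8.1333 tcp [ 0.5015 -0.1566  0.0353] F [-0.4 -0.7 -0.9] w 0.502
stand y,x mm [-286.9   25.6] phi 24.3 rear rel [-46.3 -45.7]
```

send_rows:
  plan:
    - {"offset": [0.3,0,0],"spin": 0,"grip": 0}
    - {"offset": [0,0,0],"spin": 0,"grip": 0.07}
    - {"offset": [0,0,0],"spin": 0,"grip": 0.07}
    - {"offset": [0,0,0],"spin": 0,"grip": 0.07}
    - {"offset": [0.3,0,0],"spin": 0,"grip": 0.07}
    - {"offset": [0.4,0,0],"spin": 0,"grip": 0.07}
    - {"offset": [0.4,0,0],"spin": 0,"grip": 0.07}
    - {"offset": [0.4,0,0],"spin": 0,"grip": 0.07}

```text
t: 8.8
position: [0.4976, -0.1387, 0.0355]
tool_rot: [[-0.231, 0.973, 0.001], [0.973, 0.231, -0.0], [-0.0, 0.0, -1.0]]
contact_force: [2.2, -1.4, -0.2]
width: 0.461
```

send_rows:
  plan:
    - {"offset": [0.4,0,0],"spin": 0,"grip": 0.07}
    - {"offset": [0.4,0,0],"spin": 0,"grip": 0.07}
    - {"offset": [0.4,0,0],"spin": 0,"grip": 0.07}

```text
t: 9.05
position: [0.4947, -0.1269, 0.0354]
tool_rot: [[-0.231, 0.973, 0.0], [0.973, 0.231, -0.0], [-0.0, 0.0, -1.0]]
contact_force: [0.9, -1.5, 0.2]
width: 0.468
```

```bash
python3 -c "
from look import *
look()"
```

```text
t 9.1 tcp [ 0.4946 -0.126   0.0354] F [1.4 1.1 2. ] w 0.468
stand y,x mm [-258.2   12.9] phi 24.3 rear rel [-52.2 -51.7]
```

send_rows:
  plan:
    - {"offset": [0.3,0,0],"spin": 1,"grip": 0.07}
    - {"offset": [0.45,0,0],"spin": 2,"grip": 0.07}
    - {"offset": [0.5,0,0],"spin": 2,"grip": 0.07}
    - {"offset": [0.5,0,0],"spin": 2,"grip": 0.07}
    - {"offset": [0.5,0,0],"spin": 2,"grip": 0.07}
    - {"offset": [0.5,0,0],"spin": 2,"grip": 0.07}
    - {"offset": [0.5,0,0],"spin": 2,"grip": 0.07}
    - {"offset": [0.5,0,0],"spin": 2,"grip": 0.07}

```text
t: 9.77
position: [0.4901, -0.0901, 0.0353]
tool_rot: [[0.032, 0.999, -0.0], [0.999, -0.032, -0.0], [-0.0, -0.0, -1.0]]
contact_force: [2.1, -0.3, -0.5]
width: 0.465
```

```bash
python3 -c "
from look import *
look()"
```

```text
t 9.8167 tcp [ 0.4902 -0.089   0.0352] F [ 1.2  0.5 -0.2] w 0.47
stand y,x mm [-222.7    1.6] phi 9.0 rear rel [-56.7 -55.4]
```

send_rows:
  plan:
    - {"offset": [0,0,0],"spin": 0,"grip": 0.05}
    - {"offset": [0,0,0],"spin": 0,"grip": 0.03}
    - {"offset": [0,0,0],"spin": 0,"grip": 0}
    - {"offset": [0,0,0],"spin": 0,"grip": 0}

```text
t: 10.15
position: [0.4898, -0.0905, 0.0352]
tool_rot: [[0.029, 1.0, -0.001], [1.0, -0.029, 0.0], [0.0, -0.001, -1.0]]
contact_force: [-0.3, -1.0, 0.2]
width: 0.497
```

```bash
python3 -c "
from look import *
look();look('pics/c5.png',(220,190,130,110))"
```

```text
t 10.2 tcp [ 0.4899 -0.0905  0.0352] F [0.3 0.1 0.4] w 0.5
stand y,x mm [-224.3    1.6] phi 9.3 rear rel [-54.8 -54. ]
t 10.25 tcp [ 0.49   -0.0905  0.0353] F [ 0.4 -0.5 -1. ] w 0.501
stand y,x mm [-224.2    1.7] phi 9.3 rear rel [-55.6 -53.9]
```

View pics/c5.png

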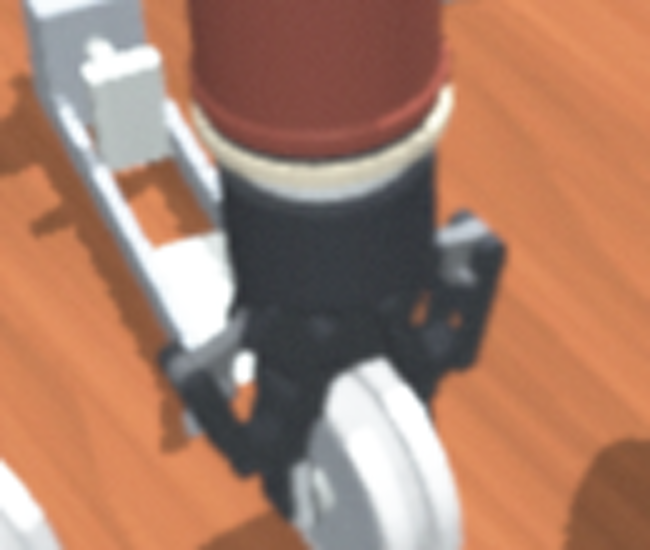

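```bash
cat > hole.py <<'E'
from look import *
def hole(c):
    im,_=vision.camera("side");s=arm.read_state();R=np.array(s["tool_rot"]);p=np.array(s["position"])
    th=np.radians(np.arange(0,360,10))
    def pr(r):
        W=p[None,:]*[1,1,0]+[0,0,.05]+(c+r*np.sin(th))[:,None]*R[:,0]-.015*R[:,1]+(r*np.cos(th))[:,None]*np.array([0,0,1])
        uv=w2px("side",W).astype(np.float32);return cv2.remap(im,uv[None],None,cv2.INTER_LINEAR)[0].astype(int)
    for r in(.030,.036,.042):
        g=pr(r);print(r,[f"{int(np.degrees(t)+.5)}:{b.mean():.0f}"+("*" if b.max()-b.min()>45 else "") for t,b in zip(th,g)])
if __name__=="__main__":
    import sys;hole(float(sys.argv[1]))
E
python3 hole.py -0.004
```

```text
0.03 ['0:134', '10:94', '20:59', '30:58', '40:60', '50:59', '60:58', '70:60', '80:61', '90:59', '100:60', '110:68', '120:118', '130:160', '140:176', '150:178', '160:145', '170:140', '180:141', '190:141', '200:140', '210:140', '220:141', '230:141', '240:141', '250:140', '260:139', '270:141', '280:141', '290:140', '300:140', '310:139', '320:139', '330:138', '340:140', '350:138']
0.036 ['0:121', '10:63', '20:59', '30:60', '40:61', '50:59', '60:59', '70:61', '80:65', '90:65', '100:59', '110:59', '120:71', '130:107', '140:148', '150:181', '160:150', '170:143', '180:144', '190:141', '200:141', '210:141', '220:141', '230:140', '240:140', '250:142', '260:142', '270:145', '280:149', '290:149', '300:149', '310:150', '320:149', '330:147', '340:150', '350:147']
0.042 ['0:73', '10:60', '20:61', '30:67', '40:68', '50:62', '60:60', '70:58', '80:62', '90:66', '100:64', '110:60', '120:59', '130:68', '140:106', '150:176', '160:150', '170:154', '180:149', '190:153', '200:159', '210:162', '220:165', '230:170', '240:170', '250:170', '260:169', '270:171', '280:172', '290:180', '300:183', '310:182', '320:192', '330:190', '340:175', '350:170']
```

send_rows:
  plan:
    - {"offset": [-0.4,0,0],"spin": 0,"grip": 0}
    - {"offset": [0,0,0],"spin": 0,"grip": 0.075}
    - {"offset": [0,0,0],"spin": 0,"grip": 0.075}
    - {"offset": [0,0,0],"spin": 0,"grip": 0.075}

```text
t: 10.63
position: [0.4901, -0.0946, 0.0354]
tool_rot: [[0.029, 1.0, 0.0], [1.0, -0.029, -0.0], [-0.0, 0.0, -1.0]]
contact_force: [0.4, -1.0, 0.8]
width: 0.468
```

send_rows:
  plan:
    - {"offset": [0.3,0,0],"spin": 1.5,"grip": 0.075}
    - {"offset": [0.4,0,0],"spin": 1.5,"grip": 0.075}
    - {"offset": [0.5,0,0],"spin": 1.5,"grip": 0.075}
    - {"offset": [0.5,0,0],"spin": 1.5,"grip": 0.075}
    - {"offset": [0.5,0,0],"spin": 1.5,"grip": 0.075}
    - {"offset": [0.5,0,0],"spin": 1.5,"grip": 0.075}
    - {"offset": [0,0,0],"spin": 0,"grip": 0.075}

```text
t: 11.22
position: [0.4931, -0.0668, 0.0353]
tool_rot: [[0.185, 0.983, 0.0], [0.983, -0.185, -0.0], [-0.0, 0.0, -1.0]]
contact_force: [0.3, -1.3, -0.1]
width: 0.467
```

```bash
python3 -c "
from look import *
look()
from hole import hole
hole(-.002)"
```

```text
t 11.2667 tcp [ 0.493  -0.0671  0.0353] F [ 1.1  0.4 -0.9] w 0.464
stand y,x mm [-200.7    0.3] phi 0.3 rear rel [-53.5 -52.4]
0.03 ['0:136', '10:101', '20:64', '30:59', '40:59', '50:58', '60:59', '70:59', '80:60', '90:60', '100:62', '110:112', '120:183', '130:187', '140:174', '150:147', '160:127', '170:133', '180:134', '190:133', '200:133', '210:133', '220:132', '230:132', '240:133', '250:134', '260:136', '270:137', '280:141', '290:145', '300:147', '310:149', '320:150', '330:146', '340:142', '350:141']
0.036 ['0:126', '10:65', '20:60', '30:60', '40:58', '50:58', '60:57', '70:56', '80:57', '90:59', '100:61', '110:67', '120:164', '130:183', '140:181', '150:157', '160:132', '170:135', '180:135', '190:136', '200:135', '210:134', '220:133', '230:134', '240:139', '250:143', '260:147', '270:154', '280:158', '290:164', '300:173', '310:180', '320:186', '330:169', '340:164', '350:163']
0.042 ['0:87', '10:62', '20:60', '30:59', '40:62', '50:66', '60:66', '70:62', '80:58', '90:60', '100:60', '110:62', '120:116', '130:165', '140:185', '150:172', '160:138', '170:138', '180:142', '190:140', '200:142', '210:144', '220:156', '230:163', '240:166', '250:167', '260:171', '270:175', '280:184', '290:197', '300:205', '310:214', '320:225', '330:201', '340:200', '350:194']
```

Tool and pulley are on the stand axis (0.3 mm, 0.3°), but the hole is still hidden behind the finger. I let go, raise the tool and look for it.

send_rows:
  plan:
    - {"offset": [0,0,0],"spin": 0,"grip": 0.03}
    - {"offset": [0,0,0],"spin": 0,"grip": -0.2}
    - {"offset": [0,0,0],"spin": 0,"grip": -0.2}
    - {"offset": [0,0,-2],"spin": 0,"grip": -0.2}
    - {"offset": [0,0,-3],"spin": 0,"grip": -0.2}
    - {"offset": [0,0,-3],"spin": 0,"grip": -0.2}
    - {"offset": [0,0,-2],"spin": 0,"grip": -0.2}
    - {"offset": [0,0,0],"spin": 0,"grip": -0.2}

```text
t: 11.98
position: [0.4951, -0.0678, 0.1393]
tool_rot: [[0.185, 0.983, 0.006], [0.983, -0.185, 0.001], [0.002, 0.006, -1.0]]
contact_force: [0.4, -0.5, 0.5]
width: 0.597
```

```bash
python3 -c "
from look import *
look('pics/c6.png',(220,170,130,120))
from hole import hole
hole(-.002)"
```

```text
t 12.0333 tcp [ 0.4941 -0.0674  0.1373] F [-0.5 -0.1 -0.4] w 0.604
stand y,x mm [-200.8    1.4] phi 0.3 rear rel [-53.8 -52.9]
0.03 ['0:137', '10:132', '20:130', '30:129', '40:128', '50:127', '60:128', '70:129', '80:129', '90:129', '100:129', '110:131', '120:157', '130:143', '140:131', '150:140', '160:130', '170:132', '180:130', '190:130', '200:131', '210:131', '220:131', '230:131', '240:131', '250:132', '260:133', '270:134', '280:139', '290:140', '300:143', '310:140', '320:141', '330:142', '340:137', '350:138']
0.036 ['0:154', '10:150', '20:142', '30:136', '40:131', '50:126', '60:126', '70:128', '80:128', '90:129', '100:130', '110:130', '120:138', '130:135', '140:117', '150:129', '160:131', '170:131', '180:131', '190:133', '200:131', '210:132', '220:131', '230:131', '240:135', '250:139', '260:144', '270:148', '280:153', '290:162', '300:166', '310:164', '320:163', '330:163', '340:161', '350:156']
0.042 ['0:188', '10:196', '20:194', '30:170', '40:156', '50:142', '60:136', '70:134', '80:141', '90:138', '100:135', '110:135', '120:136', '130:134', '140:110', '150:127', '160:134', '170:135', '180:139', '190:136', '200:137', '210:141', '220:152', '230:160', '240:163', '250:163', '260:168', '270:171', '280:179', '290:192', '300:200', '310:201', '320:191', '330:197', '340:190', '350:193']
```

View pics/c6.png

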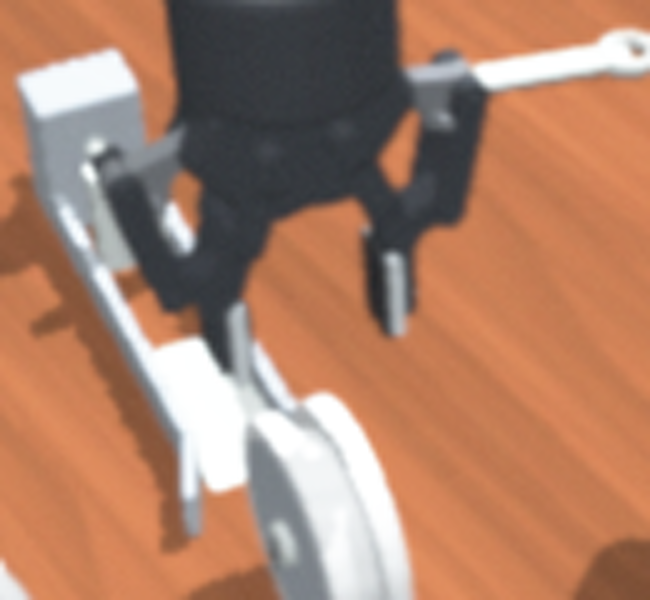

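```bash
python3 - <<'E'
from h import *
im,_=vision.camera("side");s=arm.read_state();R=np.array(s["tool_rot"]);p=np.array(s["position"])
g=im.mean(2).astype(np.float32)
for c in(-.004,):
    th=np.radians(np.arange(60,300,5))
    for r in np.arange(.024,.047,.003):
        W=p*[1,1,0]+[0,0,.05]+(c+r*np.sin(th))[:,None]*R[:,0]-.015*R[:,1]+(r*np.cos(th))[:,None]*np.array([0,0,1])
        print(round(r,3),cv2.remap(g,w2px("side",W).astype(np.float32)[None],None,1)[0].astype(int).tolist())
uv=w2px("side",[p*[1,1,0]+[0,0,.05]-.015*R[:,1]-.004*R[:,0]])[0];print(uv)
u,v=uv.astype(int);cv2.imwrite("pics/c7.png",cv2.resize(im[v-45:v+45,u-50:u+50],None,fx=6,fy=6,interpolation=cv2.INTER_CUBIC))
E
```

```text
0.024 [128, 128, 128, 128, 128, 128, 128, 129, 134, 145, 162, 173, 169, 157, 147, 148, 149, 151, 146, 135, 130, 130, 130, 129, 129, 130, 129, 130, 130, 130, 130, 130, 130, 130, 130, 130, 130, 131, 131, 131, 130, 130, 130, 130, 130, 131, 131, 129]
0.027 [127, 128, 128, 129, 128, 128, 128, 128, 128, 132, 145, 163, 161, 149, 138, 133, 138, 144, 138, 131, 130, 130, 130, 130, 129, 129, 130, 131, 131, 130, 130, 130, 130, 130, 130, 130, 130, 130, 130, 130, 132, 132, 132, 132, 132, 132, 132, 134]
0.03 [128, 128, 128, 128, 129, 129, 128, 128, 129, 129, 133, 147, 154, 141, 130, 126, 128, 137, 133, 130, 130, 131, 130, 129, 129, 131, 131, 131, 130, 130, 130, 130, 130, 131, 131, 130, 130, 130, 131, 133, 132, 133, 134, 134, 135, 138, 138, 136]
0.033 [126, 127, 128, 129, 129, 129, 130, 129, 129, 130, 131, 137, 147, 141, 122, 120, 120, 130, 130, 131, 130, 132, 131, 130, 131, 132, 132, 131, 130, 130, 130, 131, 130, 130, 130, 131, 132, 133, 133, 135, 137, 138, 140, 141, 143, 144, 144, 146]
0.036 [127, 127, 128, 128, 130, 130, 130, 131, 131, 131, 131, 134, 142, 138, 125, 115, 117, 125, 128, 131, 132, 1
[... 202 characters left out ...]
40, 138, 129, 115, 115, 121, 128, 132, 134, 135, 134, 135, 137, 136, 135, 137, 137, 136, 136, 139, 141, 146, 148, 149, 151, 152, 151, 151, 152, 155, 158, 161, 163, 167, 169, 172]
0.042 [132, 133, 135, 138, 139, 138, 136, 135, 137, 136, 134, 137, 137, 141, 132, 120, 114, 122, 129, 134, 135, 135, 136, 137, 139, 137, 141, 141, 141, 144, 151, 155, 161, 165, 166, 166, 168, 168, 169, 168, 169, 169, 170, 172, 175, 181, 186, 188]
0.045 [148, 151, 154, 157, 159, 165, 163, 147, 140, 140, 139, 140, 140, 143, 137, 125, 117, 123, 130, 136, 136, 134, 136, 140, 137, 137, 143, 141, 146, 153, 156, 157, 159, 157, 159, 162, 165, 171, 175, 178, 181, 183, 184, 185, 187, 191, 200, 206]
[278.07056457 279.12902543]
```

View pics/c7.png

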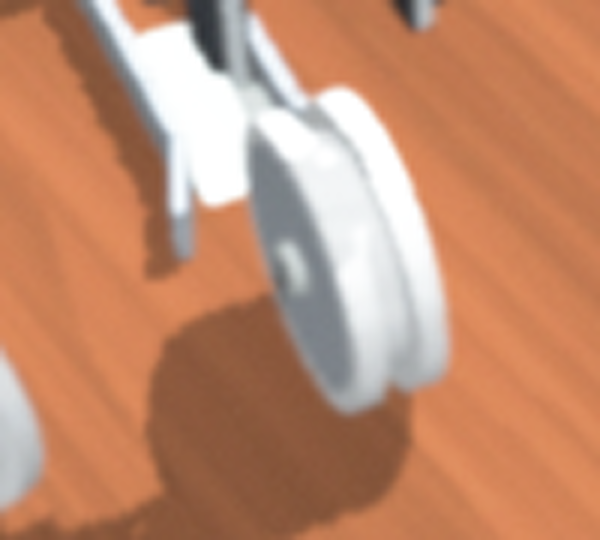

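send_rows:
  plan:
    - {"offset": [-0.3,0,3],"spin": 0,"grip": -0.2}
    - {"offset": [0,0,3],"spin": 0,"grip": -0.2}
    - {"offset": [0,0,2.5],"spin": 0,"grip": -0.2}
    - {"offset": [0,0,1.5],"spin": 0,"grip": -0.2}
    - {"offset": [0,0,0],"spin": 0,"grip": 0}
    - {"offset": [0,0,0],"spin": 0,"grip": 0.05}
    - {"offset": [0,0,0],"spin": 0,"grip": 0.075}
    - {"offset": [0,0,0],"spin": 0,"grip": 0.075}

```text
t: 12.8
position: [0.4922, -0.0703, 0.0358]
tool_rot: [[0.185, 0.983, 0.0], [0.983, -0.185, 0.0], [0.0, 0.0, -1.0]]
contact_force: [-0.2, 0.2, -4.6]
width: 0.464
```

send_rows:
  plan:
    - {"offset": [0,0,0],"spin": 0,"grip": 0.075}
    - {"offset": [0.3,0,0],"spin": 0,"grip": 0.075}
    - {"offset": [0.5,0,0],"spin": 0,"grip": 0.075}
    - {"offset": [0.5,0,0],"spin": 0,"grip": 0.075}
    - {"offset": [0.5,0,0],"spin": 0,"grip": 0.075}
    - {"offset": [0.5,0,0],"spin": 0,"grip": 0.075}
    - {"offset": [0.5,0,0],"spin": 0,"grip": 0.075}
    - {"offset": [0.5,0,0],"spin": 0,"grip": 0.075}

```text
t: 13.47
position: [0.4984, -0.0372, 0.0353]
tool_rot: [[0.185, 0.983, -0.0], [0.983, -0.185, -0.0], [-0.0, -0.0, -1.0]]
contact_force: [1.1, -0.5, -5.1]
width: 0.465
```

```bash
python3 -c "
from look import *
look()
from hole import hole
hole(-.004)"
```

```text
t 13.5167 tcp [ 0.4987 -0.0361  0.0353] F [ 1.1  1.5 -5.1] w 0.467
stand y,x mm [-1.692e+02 -1.000e-01] phi 0.4 rear rel [-51.5 -50.2]
0.03 ['0:138', '10:126', '20:94', '30:68', '40:59', '50:58', '60:57', '70:59', '80:61', '90:63', '100:93', '110:172', '120:181', '130:175', '140:152', '150:128', '160:129', '170:132', '180:133', '190:133', '200:133', '210:134', '220:134', '230:138', '240:143', '250:147', '260:151', '270:155', '280:162', '290:166', '300:170', '310:167', '320:165', '330:156', '340:154', '350:149']
0.036 ['0:158', '10:93', '20:61', '30:59', '40:59', '50:59', '60:58', '70:58', '80:57', '90:60', '100:61', '110:124', '120:180', '130:185', '140:169', '150:140', '160:133', '170:134', '180:134', '190:136', '200:137', '210:143', '220:154', '230:161', '240:167', '250:171', '260:176', '270:181', '280:186', '290:194', '300:201', '310:205', '320:206', '330:185', '340:182', '350:166']
0.042 ['0:138', '10:66', '20:60', '30:60', '40:59', '50:61', '60:60', '70:57', '80:58', '90:58', '100:59', '110:71', '120:161', '130:179', '140:177', '150:148', '160:134', '170:135', '180:140', '190:148', '200:159', '210:164', '220:159', '230:156', '240:166', '250:181', '260:191', '270:199', '280:205', '290:215', '300:225', '310:233', '320:236', '330:215', '340:208', '350:206']
```

send_rows:
  plan:
    - {"offset": [0,0,0],"spin": 0,"grip": 0.02}
    - {"offset": [0,0,0],"spin": 0,"grip": 0}
    - {"offset": [0,0,0],"spin": 0,"grip": 0}
    - {"offset": [0,0,0],"spin": 0,"grip": 0.065}
    - {"offset": [0,0,0],"spin": 0,"grip": 0.065}
    - {"offset": [0,0,0],"spin": 0,"grip": 0.065}

```text
t: 14.07
position: [0.4984, -0.0381, 0.0355]
tool_rot: [[0.185, 0.983, 0.0], [0.983, -0.185, 0.0], [0.0, 0.0, -1.0]]
contact_force: [-1.2, -0.3, 2.9]
width: 0.468
```

send_rows:
  plan:
    - {"offset": [0.2,0,0],"spin": 0,"grip": 0.065}
    - {"offset": [0.4,0,0],"spin": 0,"grip": 0.065}
    - {"offset": [0.4,0,0],"spin": 0,"grip": 0.065}
    - {"offset": [0.4,0,0],"spin": 0,"grip": 0.065}
    - {"offset": [0.4,0,0],"spin": 0,"grip": 0.065}

```text
t: 14.48
position: [0.5018, -0.0195, 0.0353]
tool_rot: [[0.184, 0.983, 0.0], [0.983, -0.184, -0.0], [-0.0, 0.0, -1.0]]
contact_force: [-1.1, 0.1, 0.0]
width: 0.473
```

```bash
python3 -c "
from look import *
look()
from hole import hole
hole(-.004)" | cut -c1-420
```

```text
t 14.5333 tcp [ 0.502  -0.0186  0.0353] F [-0.4  1.7 -0.6] w 0.47
stand y,x mm [-1.514e+02 -1.000e-01] phi 0.3 rear rel [-51.7 -50.8]
0.03 ['0:141', '10:126', '20:93', '30:64', '40:57', '50:54', '60:57', '70:60', '80:60', '90:65', '100:104', '110:178', '120:176', '130:169', '140:154', '150:130', '160:124', '170:130', '180:132', '190:132', '200:132', '210:132', '220:134', '230:136', '240:142', '250:147', '260:152', '270:158', '280:161', '290:166', '300:170', '310:171', '320:173', '330:169', '340:153', '350:148']
0.036 ['0:159', '10:100', '20:62', '30:59', '40:58', '50:57', '60:58', '70:56', '80:56', '90:58', '100:62', '110:139', '120:182', '130:180', '140:169', '150:135', '160:118', '170:132', '180:133', '190:134', '200:135', '210:139', '220:147', '230:156', '240:163', '250:168', '260:175', '270:180', '280:189', '290:192', '300:200', '310:202', '320:209', '330:192', '340:179', '350:170']
0.042 ['0:147', '10:65', '20:59', '30:58', '40:59', '50:61', '60:59', '70:57', '80:57', '90:56', '100:62', '110:77', '120:166', '130:177', '140:177', '150:137', '160:123', '170:134', '180:138', '190:144', '200:156', '210:166', '220:169', '230:168', '240:174', '250:181', '260:190', '270:197', '280:206', '290:216', '300:228', '310:235', '320:240', '330:213', '340:209', '350:203']
```

The dark dip has now come round to about 160°, so the hole is about 16 mm up and step 1 is met. It turned 20° for 18 mm of travel, which is true rolling. On to the ramp.

send_rows:
  plan:
    - {"offset": [0.3,0,0],"spin": 0,"grip": 0.065}
    - {"offset": [0.4,0,0],"spin": 0,"grip": 0.065}
    - {"offset": [0.4,0,0],"spin": 0,"grip": 0.065}
    - {"offset": [0.4,0,0],"spin": 0,"grip": 0.065}
    - {"offset": [0.4,0,0],"spin": 0,"grip": 0.065}
    - {"offset": [0.4,0,0],"spin": 0,"grip": 0.065}
    - {"offset": [0.4,0,0],"spin": 0,"grip": 0.065}
    - {"offset": [0.4,0,0],"spin": 0,"grip": 0.065}

```text
t: 15.25
position: [0.5075, 0.0107, 0.0353]
tool_rot: [[0.185, 0.983, 0.0], [0.983, -0.185, -0.0], [-0.0, 0.0, -1.0]]
contact_force: [0.2, -0.0, -0.2]
width: 0.469
```

```bash
python3 -c "
from look import *
look()
from hole import hole
hole(-.004)" | cut -c1-420 | grep -v 0.03\ 
```

```text
t 15.3 tcp [0.5077 0.0116 0.0353] F [-0.1  1.3 -0. ] w 0.463
stand y,x mm [-120.6   -0.3] phi 0.3 rear rel [-52.7 -51.7]
0.036 ['0:161', '10:105', '20:62', '30:57', '40:55', '50:55', '60:57', '70:58', '80:60', '90:58', '100:68', '110:170', '120:185', '130:174', '140:151', '150:133', '160:133', '170:131', '180:116', '190:115', '200:129', '210:134', '220:142', '230:150', '240:155', '250:160', '260:168', '270:174', '280:180', '290:186', '300:194', '310:199', '320:205', '330:185', '340:175', '350:169']
0.042 ['0:152', '10:71', '20:60', '30:59', '40:59', '50:58', '60:57', '70:56', '80:57', '90:59', '100:59', '110:112', '120:176', '130:179', '140:166', '150:144', '160:143', '170:137', '180:119', '190:135', '200:151', '210:163', '220:169', '230:171', '240:175', '250:180', '260:186', '270:193', '280:203', '290:212', '300:222', '310:230', '320:240', '330:213', '340:204', '350:206']
```

The hole is at the bottom (about 187°) and it is rolling cleanly, about 1 mm behind the tool. Up the ramp.

send_rows:
  plan:
    - {"offset": [0.4,0,0],"spin": 0,"grip": 0.07}
    - {"offset": [0.4,0,-0.05],"spin": 0,"grip": 0.07}
    - {"offset": [0.4,0,-0.06],"spin": 0,"grip": 0.07}
    - {"offset": [0.4,0,-0.06],"spin": 0,"grip": 0.07}
    - {"offset": [0.4,0,-0.06],"spin": 0,"grip": 0.07}
    - {"offset": [0.4,0,-0.06],"spin": 0,"grip": 0.07}

```text
t: 15.85
position: [0.5118, 0.0342, 0.0382]
tool_rot: [[0.185, 0.983, -0.0], [0.983, -0.185, -0.0], [-0.0, -0.0, -1.0]]
contact_force: [0.7, -1.4, -1.3]
width: 0.471
```

```bash
python3 -c "
from look import *
look()"
```

```text
t 15.9 tcp [0.5121 0.0352 0.0383] F [-0.3 -0.5  0.2] w 0.465
stand y,x mm [-96.6  -0.4] phi 0.3 rear rel [-55.2 -53.9]
```

send_rows:
  plan:
    - {"offset": [0.4,0,-0.06],"spin": 0,"grip": 0.075}
    - {"offset": [0.4,0,-0.06],"spin": 0,"grip": 0.075}
    - {"offset": [0.4,0,-0.06],"spin": 0,"grip": 0.075}
    - {"offset": [0.4,0,-0.06],"spin": 0,"grip": 0.075}
    - {"offset": [0.4,0,-0.05],"spin": 0,"grip": 0.075}
    - {"offset": [0.4,0,0],"spin": 0,"grip": 0.075}
    - {"offset": [0.4,0,0],"spin": 0,"grip": 0.07}

```text
t: 16.48
position: [0.5171, 0.0619, 0.0412]
tool_rot: [[0.185, 0.983, -0.0], [0.983, -0.185, 0.0], [0.0, -0.0, -1.0]]
contact_force: [-1.3, -2.3, -0.5]
width: 0.467
```

```bash
python3 -c "
from look import *
look()"
```

```text
t 16.5333 tcp [0.5172 0.0629 0.0412] F [-1.2 -0.2 -0.3] w 0.466
stand y,x mm [-68.4  -0.6] phi 0.3 rear rel [-57.1 -56.3]
```

send_rows:
  plan:
    - {"offset": [0.4,0,0],"spin": 0,"grip": 0.07}
    - {"offset": [0.4,0,0],"spin": 0,"grip": 0.07}
    - {"offset": [0.2,0,0],"spin": 0,"grip": 0.07}
    - {"offset": [0,0,0],"spin": 0,"grip": 0.05}
    - {"offset": [0,0,0],"spin": 0,"grip": 0.03}
    - {"offset": [0,0,0],"spin": 0,"grip": 0}
    - {"offset": [-0.3,0,0],"spin": 0,"grip": 0}

```text
t: 17.12
position: [0.5186, 0.0688, 0.0413]
tool_rot: [[0.184, 0.983, 0.001], [0.983, -0.184, 0.0], [0.001, 0.0, -1.0]]
contact_force: [0.2, 0.7, 0.4]
width: 0.498
```

```bash
python3 -c "
from look import *
look();look()"
```

```text
t 17.1667 tcp [0.5183 0.0676 0.0412] F [-0.1 -0.1 -0.4] w 0.497
stand y,x mm [-63.6  -0.4] phi 0.3 rear rel [-49.7 -48.9]
t 17.2167 tcp [0.5183 0.0676 0.0412] F [-0.7 -0.3 -1. ] w 0.498
stand y,x mm [-63.6  -0.4] phi 0.2 rear rel [-50.6 -49.1]
```

send_rows:
  plan:
    - {"offset": [0,0,0],"spin": 0,"grip": 0.07}
    - {"offset": [0,0,0],"spin": 0,"grip": 0.07}
    - {"offset": [0,0,0],"spin": 0,"grip": 0.07}
    - {"offset": [0.3,0,0],"spin": 0,"grip": 0.07}
    - {"offset": [0.4,0,0],"spin": 0,"grip": 0.07}
    - {"offset": [0.4,0,0],"spin": 0,"grip": 0.07}
    - {"offset": [0.4,0,0],"spin": 0,"grip": 0.07}
    - {"offset": [0.4,0,0],"spin": 0,"grip": 0.07}

```text
t: 17.88
position: [0.5219, 0.0875, 0.041]
tool_rot: [[0.185, 0.983, -0.0], [0.983, -0.185, -0.0], [-0.0, -0.0, -1.0]]
contact_force: [-0.5, -1.7, 0.3]
width: 0.466
```

send_rows:
  plan:
    - {"offset": [0.4,0,0],"spin": 0,"grip": 0.07}
    - {"offset": [0.4,0,0],"spin": 0,"grip": 0.07}
    - {"offset": [0.4,0,0],"spin": 0,"grip": 0.07}
    - {"offset": [0.4,0,0],"spin": 0,"grip": 0.07}

```text
t: 18.22
position: [0.5248, 0.1031, 0.0411]
tool_rot: [[0.185, 0.983, -0.0], [0.983, -0.185, -0.0], [-0.0, -0.0, -1.0]]
contact_force: [-1.0, -1.6, -0.5]
width: 0.465
```

```bash
python3 -c "
from look import *
look()"
```

```text
t 18.2667 tcp [0.525  0.1041 0.0411] F [-0.2  0.4 -0.8] w 0.466
stand y,x mm [-26.6  -0.8] phi 0.3 rear rel [-53.5 -52.7]
```

send_rows:
  plan:
    - {"offset": [0.3,0,0],"spin": 0,"grip": 0.085}
    - {"offset": [0.3,0,0],"spin": 0,"grip": 0.085}
    - {"offset": [0.3,0,0.02],"spin": 0,"grip": 0.085}
    - {"offset": [0.3,0,0.05],"spin": 0,"grip": 0.085}

```text
t: 18.6
position: [0.5268, 0.1142, 0.0402]
tool_rot: [[0.185, 0.983, -0.001], [0.983, -0.185, -0.001], [-0.001, -0.0, -1.0]]
contact_force: [-0.9, -4.9, -0.6]
width: 0.466
```

send_rows:
  plan:
    - {"offset": [0.3,0,0.07],"spin": 0,"grip": 0.09}
    - {"offset": [0.3,0,0.07],"spin": 0,"grip": 0.09}
    - {"offset": [0.3,0,0.09],"spin": 0,"grip": 0.09}
    - {"offset": [0.3,0,0.1],"spin": 0,"grip": 0.09}

```text
t: 18.93
position: [0.5292, 0.1263, 0.0369]
tool_rot: [[0.185, 0.983, -0.0], [0.983, -0.185, -0.0], [-0.0, -0.0, -1.0]]
contact_force: [-1.7, -4.1, -1.7]
width: 0.461
```

```bash
python3 -c "
from look import *
look()"
```

```text
t 18.9833 tcp [0.5293 0.1271 0.0368] F [ 0.6 -3.2 -2.7] w 0.466
stand y,x mm [-3.1 -1. ] phi 0.3 rear rel [-53.4 -52.9]
```

send_rows:
  plan:
    - {"offset": [0.3,0,0.1],"spin": 0,"grip": 0.09}
    - {"offset": [0.3,0,0.1],"spin": 0,"grip": 0.09}
    - {"offset": [0.3,0,0],"spin": 0,"grip": 0.09}
    - {"offset": [0.3,0,0],"spin": 0,"grip": 0.09}

```text
t: 19.32
position: [0.5313, 0.137, 0.0351]
tool_rot: [[0.186, 0.983, -0.001], [0.983, -0.186, -0.001], [-0.002, -0.0, -1.0]]
contact_force: [-2.5, -8.4, 2.6]
width: 0.468
```

send_rows:
  plan:
    - {"offset": [0.2,0,0],"spin": 0,"grip": 0.09}
    - {"offset": [0.2,0,0],"spin": 0,"grip": 0.09}

```text
t: 19.48
position: [0.532, 0.1409, 0.0351]
tool_rot: [[0.186, 0.983, -0.001], [0.983, -0.186, -0.001], [-0.002, -0.0, -1.0]]
contact_force: [-2.4, -8.7, 1.8]
width: 0.46
```

```bash
python3 -c "
from look import *
look()"
```

```text
t 19.5333 tcp [0.5321 0.1414 0.0351] F [-1.4 -7.1  0.8] w 0.464
stand y,x mm [11.5 -0.8] phi 0.3 rear rel [-53.8 -52.4]
```

send_rows:
  plan:
    - {"offset": [0.2,0,0],"spin": 0,"grip": 0.09}
    - {"offset": [0.2,0,0],"spin": 0,"grip": 0.09}
    - {"offset": [0,0,0],"spin": 0,"grip": 0.09}

```text
t: 19.78
position: [0.5329, 0.1453, 0.0351]
tool_rot: [[0.185, 0.983, -0.0], [0.983, -0.185, -0.001], [-0.001, -0.0, -1.0]]
contact_force: [-1.6, -5.5, 1.3]
width: 0.462
```

```bash
python3 -c "
from look import *
look()"
```

```text
t 19.8333 tcp [0.5329 0.1453 0.0351] F [-1.7 -6.4  1.6] w 0.456
stand y,x mm [15.4 -0.9] phi 0.3 rear rel [-53.3 -52. ]
```

send_rows:
  plan:
    - {"offset": [0.2,0,0],"spin": 0,"grip": 0.09}
    - {"offset": [0.1,0,0],"spin": 0,"grip": 0.09}
    - {"offset": [0,0,0],"spin": 0,"grip": 0.09}

```text
t: 20.08
position: [0.5334, 0.1481, 0.0351]
tool_rot: [[0.185, 0.983, -0.001], [0.983, -0.185, -0.001], [-0.001, -0.0, -1.0]]
contact_force: [-2.1, -7.1, 1.2]
width: 0.465
```

```bash
python3 -c "
from look import *
look()"
```

```text
t 20.1333 tcp [0.5334 0.1481 0.0351] F [-1.5 -5.8  1.1] w 0.463
stand y,x mm [18.2 -0.9] phi 0.3 rear rel [-54.1 -52.5]
```

send_rows:
  plan:
    - {"offset": [0.1,0,0],"spin": 0,"grip": 0.09}
    - {"offset": [0.1,0,0],"spin": 0,"grip": 0.09}
    - {"offset": [0,0,0],"spin": 0,"grip": 0.09}

```text
t: 20.38
position: [0.5334, 0.1481, 0.0351]
tool_rot: [[0.186, 0.982, -0.002], [0.982, -0.186, -0.003], [-0.003, -0.001, -1.0]]
contact_force: [-4.8, -12.3, 5.1]
width: 0.462
```

```bash
python3 -c "
from look import *
look()"
```

```text
t 20.4333 tcp [0.5334 0.1482 0.0351] F [ -4.4 -12.    5.5] w 0.464
stand y,x mm [18.3 -0.9] phi 0.2 rear rel [-53.  -51.5]
```

send_rows:
  plan:
    - {"offset": [0.1,0,0],"spin": 0,"grip": 0.09}
    - {"offset": [0.1,0,0],"spin": 0,"grip": 0.09}
    - {"offset": [0,0,0],"spin": 0,"grip": 0.09}

```text
t: 20.68
position: [0.5334, 0.1482, 0.0351]
tool_rot: [[0.188, 0.982, -0.003], [0.982, -0.188, -0.005], [-0.005, -0.002, -1.0]]
contact_force: [-6.9, -17.8, 9.4]
width: 0.463
```

```bash
python3 -c "
from look import *
look()"
```

```text
t 20.7333 tcp [0.5334 0.1482 0.035 ] F [ -8.2 -18.4   9.6] w 0.466
stand y,x mm [18.4 -0.9] phi 0.1 rear rel [-52.7 -52.2]
```

Home is felt: the tool has stopped and the force climbs with each step, now about 19 N along the stand. I add a touch and hold.

send_rows:
  plan:
    - {"offset": [0.03,0,0],"spin": 0,"grip": 0.09}
    - {"offset": [0,0,0],"spin": 0,"grip": 0.09}
    - {"offset": [0,0,0],"spin": 0,"grip": 0.09}
    - {"offset": [0,0,0],"spin": 0,"grip": 0.09}
    - {"offset": [0,0,0],"spin": 0,"grip": 0.09}
    - {"offset": [0,0,0],"spin": 0,"grip": 0.09}
    - {"offset": [0,0,0],"spin": 0,"grip": 0.09}
    - {"offset": [0,0,0],"spin": 0,"grip": 0.09}

```text
t: 21.4
position: [0.5334, 0.1482, 0.035]
tool_rot: [[0.188, 0.982, -0.003], [0.982, -0.188, -0.005], [-0.006, -0.002, -1.0]]
contact_force: [-8.1, -19.8, 11.0]
width: 0.463
```

```bash
python3 -c "
from look import *
look()"
```

```text
t 21.45 tcp [0.5334 0.1482 0.035 ] F [ -7.5 -19.7  10.1] w 0.458
stand y,x mm [18.4 -0.9] phi 0.1 rear rel [-53.7 -51.7]
```

send_rows:
  plan:
    - {"offset": [0,0,-0.1],"spin": 0,"grip": 0.09}
    - {"offset": [0,0,-0.1],"spin": 0,"grip": 0.09}
    - {"offset": [0,0,0],"spin": 0,"grip": 0.09}
    - {"offset": [0,0,0],"spin": 0,"grip": 0.09}
    - {"offset": [0,0,0],"spin": 0,"grip": 0.09}
    - {"offset": [0,0,0],"spin": 0,"grip": 0.09}
    - {"offset": [0,0,0],"spin": 0,"grip": 0.09}
    - {"offset": [0,0,0],"spin": 0,"grip": 0.09}

```text
t: 22.12
position: [0.5332, 0.1485, 0.0358]
tool_rot: [[0.188, 0.982, -0.003], [0.982, -0.188, -0.005], [-0.006, -0.002, -1.0]]
contact_force: [-0.8, -16.8, -6.1]
width: 0.467
```

```bash
python3 -c "
from look import *
look()"
```

```text
t 22.1667 tcp [0.5332 0.1485 0.0358] F [ -0.4 -16.2  -7.1] w 0.464
stand y,x mm [18.6 -1.1] phi 0.1 rear rel [-53.9 -52.4]
```

Push on the stop is about 16 N with little load on the floor, held for more than 0.6 s. I unload gently and let go.

send_rows:
  plan:
    - {"offset": [-0.1,0,0.05],"spin": 0,"grip": 0.09}
    - {"offset": [-0.1,0,0.05],"spin": 0,"grip": 0.09}
    - {"offset": [-0.1,0,0.05],"spin": 0,"grip": 0.09}
    - {"offset": [-0.1,0,0],"spin": 0,"grip": 0.09}
    - {"offset": [0,0,0],"spin": 0,"grip": 0.09}
    - {"offset": [0,0,0],"spin": 0,"grip": 0.09}

```text
t: 22.67
position: [0.5333, 0.1483, 0.0352]
tool_rot: [[0.185, 0.983, -0.001], [0.983, -0.185, -0.001], [-0.001, -0.0, -1.0]]
contact_force: [-0.8, -7.0, -3.7]
width: 0.465
```

```bash
python3 -c "
from look import *
look()"
```

```text
t 22.7167 tcp [0.5334 0.1484 0.0353] F [-0.7 -7.  -3. ] w 0.466
stand y,x mm [18.5 -1. ] phi 0.2 rear rel [-54.9 -52.2]
```

send_rows:
  plan:
    - {"offset": [-0.1,0,0.05],"spin": 0,"grip": 0.08}
    - {"offset": [-0.05,0,0],"spin": 0,"grip": 0.06}
    - {"offset": [0,0,0],"spin": 0,"grip": 0.04}
    - {"offset": [0,0,0],"spin": 0,"grip": 0}
    - {"offset": [0,0,0],"spin": 0,"grip": -0.1}
    - {"offset": [0,0,0],"spin": 0,"grip": -0.2}
    - {"offset": [0,0,0],"spin": 0,"grip": -0.2}

```text
t: 23.3
position: [0.5334, 0.148, 0.0352]
tool_rot: [[0.185, 0.983, 0.0], [0.983, -0.185, 0.0], [0.0, 0.0, -1.0]]
contact_force: [0.1, -0.2, -0.2]
width: 0.598
```

send_rows:
  plan:
    - {"offset": [0,0,-1],"spin": 0,"grip": -0.2}
    - {"offset": [0,0,-2],"spin": 0,"grip": -0.2}
    - {"offset": [0,0,-3],"spin": 0,"grip": -0.2}
    - {"offset": [0,0,-3],"spin": 0,"grip": -0.2}
    - {"offset": [0,0,-3],"spin": 0,"grip": -0.2}
    - {"offset": [0,0,-3],"spin": 0,"grip": -0.2}
    - {"offset": [0,0,-2],"spin": 0,"grip": -0.2}
    - {"offset": [0,0,0],"spin": 0,"grip": -0.2}

```text
t: 23.97
position: [0.5355, 0.148, 0.2105]
tool_rot: [[0.185, 0.983, 0.006], [0.983, -0.185, 0.004], [0.005, 0.006, -1.0]]
contact_force: [0.5, 1.2, 0.3]
width: 0.602
```

send_rows:
  plan:
    - {"offset": [4,0,0],"spin": 0,"grip": -0.2}
    - {"offset": [4,0,0],"spin": 0,"grip": -0.2}
    - {"offset": [4,0,0],"spin": 0,"grip": -0.2}
    - {"offset": [4,0,0],"spin": 0,"grip": -0.2}
    - {"offset": [3,0,0],"spin": 0,"grip": -0.2}
    - {"offset": [2,0,0],"spin": 0,"grip": -0.2}
    - {"offset": [0,0,0],"spin": 0,"grip": -0.2}
    - {"offset": [0,0,0],"spin": 0,"grip": -0.2}

```text
t: 24.63
position: [0.5716, 0.3549, 0.2044]
tool_rot: [[0.183, 0.983, -0.001], [0.983, -0.183, -0.001], [-0.001, -0.0, -1.0]]
contact_force: [-0.4, -1.2, -0.7]
width: 0.597
```

```bash
python3 - <<'E'
from h import *
ims=[]
f2=np.array([.1896,.9819]);r2=np.array([.9819,-.1896])
for n in("top","side"):
    im,d=vision.camera(n);v,u=np.mgrid[0:480,0:640];m=d>0;P=px2w(n,np.c_[u[m],v[m]],d[m])
    e=P[:,:2]-[.5308,.130];y=e@f2;x=e@r2
    k=(abs(x)<.017)&(y>-.06)&(y<.14)
    print(n,"z max pulley",np.percentile(P[k&(y<.05),2],[99.5,100]))
    q=k&(P[:,2]>.085);print("rim-top y/x mid",(y[q].min()+y[q].max())/2,(x[q].min()+x[q].max())/2,q.sum())
    q=k&(P[:,2]>.055)&(abs(x)<.014);print(np.histogram(y[q],bins=np.arange(-.05,.14,.005)))
    c=w2px(n,[[.533,.145,.05]])[0].astype(int);w=45;u0,v0=c[0]-w,c[1]-w
    ims.append(cv2.resize(im[v0:v0+2*w,u0:u0+2*w],(400,400),interpolation=cv2.INTER_CUBIC))
cv2.imwrite("pics/end.png",np.hstack(ims))
s=arm.read_state();print(s["position"],s["contact_force"])
E
```

```text
top z max pulley [0.10104573 0.10238894]
rim-top y/x mid 0.016755466227304998 -4.0920243925759645e-05 627
(array([ 0,  0,  0, 23, 39, 53, 63, 58, 56, 57, 54, 55, 50, 53, 46, 52, 43,
       47, 39, 40, 30, 16, 12, 49, 45, 42, 71, 48, 45, 50, 42, 48, 43,  7,
        0,  0,  0]), array([-5.00000000e-02, -4.50000000e-02, -4.00000000e-02, -3.50000000e-02,
       -3.00000000e-02, -2.50000000e-02, -2.00000000e-02, -1.50000000e-02,
       -1.00000000e-02, -5.00000000e-03, -2.77555756e-17,  5.00000000e-03,
        1.00000000e-02,  1.50000000e-02,  2.00000000e-02,  2.50000000e-02,
        3.00000000e-02,  3.50000000e-02,  4.00000000e-02,  4.50000000e-02,
        5.00000000e-02,  5.50000000e-02,  6.00000000e-02,  6.50000000e-02,
        7.00000000e-02,  7.50000000e-02,  8.00000000e-02,  8.50000000e-02,
        9.00000000e-02,  9.50000000e-02,  1.00000000e-01,  1.05000000e-01,
        1.10000000e-01,  1.15000000e-01,  1.20000000e-01,  1.25000000e-01,
        1.30000000e-01,  1.35000000e-01]))
side z max pulley [0.1020372  0.10316311]
rim-top y/x mid 0.015197907137624962 -0.001854809028601986 244
[... 263 characters left out ...]
000e-02, -2.50000000e-02, -2.00000000e-02, -1.50000000e-02,
       -1.00000000e-02, -5.00000000e-03, -2.77555756e-17,  5.00000000e-03,
        1.00000000e-02,  1.50000000e-02,  2.00000000e-02,  2.50000000e-02,
        3.00000000e-02,  3.50000000e-02,  4.00000000e-02,  4.50000000e-02,
        5.00000000e-02,  5.50000000e-02,  6.00000000e-02,  6.50000000e-02,
        7.00000000e-02,  7.50000000e-02,  8.00000000e-02,  8.50000000e-02,
        9.00000000e-02,  9.50000000e-02,  1.00000000e-01,  1.05000000e-01,
        1.10000000e-01,  1.15000000e-01,  1.20000000e-01,  1.25000000e-01,
        1.30000000e-01,  1.35000000e-01]))
[0.5723057  0.35251507 0.20513776] [ 0.02757963 -0.0644442   0.31986368]
```

View pics/end.png

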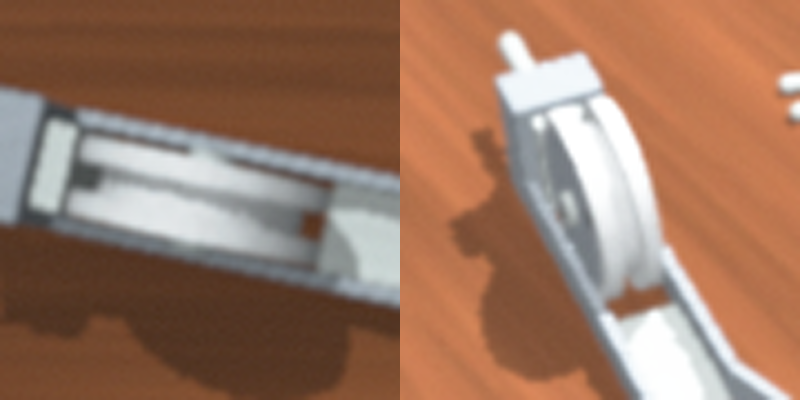

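The pulley is parked upright in the gap against the stop, at left picture (200,195), with the stop at (52,165) next to the block. Handing in.

```bash
python3 -c "
from h import *
print(job.hand_in(), arm.read_state()['t'])"
```

```text
the job is handed in; nothing more can be done
the job is handed in; nothing more can be done
```

The pulley is parked upright in the gap with the stop pushed back to its end, and the job is handed in at about 25 s on the robot's clock. I rolled the rightmost pulley along a shallow S onto the stand's axis and up the ramp. I then pushed the stop back until it would go no further.

**Last checks**
- **Position:** after release and with the arm clear, both cameras put the pulley about 15–17 mm beyond the seat. Its rim top is at 101–102 mm, so it is down on the bench.
- **Stop:** its face is about 66 mm beyond the seat, close against the block.
- **Push:** the wrist read 20–21 N along the stand for about 0.7 s, then about 16 N for most of another 0.7 s. The force on the stop itself was not measured. I estimate it at 13–21 N in the first hold, allowing for floor friction.
- **Half turn:** a dark dip that I took for the hole came round to about 160°, then to the bottom at about 187°. It was faint in the images at that slant.

**What did not go to plan**
- **Skidding:** the pulley skidded for roughly 50 mm early on, while I was finding the right grip. It skidded about 30 mm more just before the ramp.
- **Free roll:** it rolled on about 10 mm by itself during one re-grip.
- **Lifting during the press:** the wrist showed an upward pull of 6–7 N in the second hold, about the pulley's weight. It may have been carried by the fingers, but the tool rose less than 1 mm.
- **Bystanders:** I did not re-measure the jar, bearing and spanner at the end. The path stayed clear of them.

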